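# Dig the gas-fitting spanner out of the bench bin and lay it in its cradle

### The job

The steel open-ended spanner lies at the bottom of the white bin, buried under a box of slides and two upturned gel trays. Set the slide box (keep it lid up and level, it is full) and both gel trays aside within the bin so that nothing covers the spanner, then lift the spanner out and lay it down, without dropping it, flat in both notches of the aluminium cradle with its jaw over the broad shelf. The box and the trays stay in the bin, and everything else on the bench stays where it is.

Things in the scene. Friction and masses are not known exactly. Their poses are not given: they have to be found in the camera images.
- bin: White open plastic bin, fixed to the bench, outside 260 (its x) by 420 (its y) by 60 mm high; walls and floor 5 mm thick. Origin: centre of its underside, on the bench.
- spanner_mid (a point): Grasp point half-way up the handle of the steel open-ended spanner, lying flat on the bin floor under the trays, roughly along the bin's x. 160 mm long, 12 mm thick, handle 16 mm wide (x = -70 to +50 mm), jaw head 36 mm wide (x = +48 to +90 mm). x points to the jaw, z up. About 0.22 kg, centre of mass 12 mm from here towards the jaw.
- spanner_jaw (a point): Centre of the spanner's jaw head, 70 mm along the spanner's x from spanner_mid.
- tray_a_mid (a point): Centre of a grey plastic gel casting tray, upside down: a channel 80 (x) by 60 (y) by 34 mm high, plate on top and walls down the long sides 4 mm thick, ends open. It starts on the bin floor astride the spanner's handle, x along the spanner. Grasp across the 60 mm. About 0.09 kg. Origin 17 mm above its underside.
- tray_b_mid (a point): Centre of the second gel tray, the same as the first; it starts end to end with it, 84 mm further along, over the spanner's jaw.
- slidebox_mid (a point): Centre of the white closed slide box, 100 (x) by 42 (y) by 46 mm high, about 0.2 kg; it starts standing on top of both trays, x along the spanner. Grasp across the 42 mm; the trays under it are wider than it is. Origin 23 mm above its underside.
- cradle_seat (a point): Best place for spanner_mid in the aluminium cradle, fixed to the bench: x along it to the broad shelf (jaw side), z up. Notched blocks 12 mm thick at x = -38 and +32 mm, 58 mm of finger room between; notches 26 mm wide (y), floors 6 mm below this point, 40 mm above the bench, sides 18 mm high. Shelf at x = 52 to 98 mm, top 4 mm below the notch floors. Base 190 x 70 x 8 mm.
- tipbox: Bystander: white pipette-tip box with a red top, 115 by 66 by 42 mm, on the bench near the cradle (the two may swap places). Origin under its centre.
- jar: Bystander: jar, 68 mm wide, 90 mm high, left of the bin. Origin under its centre.
- case: Bystander: red flat slide case 170 by 110 by 32 mm, left of the bin. Origin under its centre.
- pipette: Bystander: hand pipette lying on the bench beyond the cradle, about 240 mm long (its x) and 22 mm high. Origin under its middle.
There are look-alikes about, which are no part of the job. What is shaped like the part that bears tray_b_mid but blue is not meant.

How it is judged:
By the outcome, as a careful person would: the job done as asked, in the order asked, and still so for the second after the job is handed in, with the robot touching nothing.
It also fails if it takes over 62 s, if anything falls off the work surface, if the arm or the gripper's body presses on something with over 40 N, if the wrist force passes 120 N, or if a joint passes its speed limit or range.

### The arm

A 6-joint arm with a two-finger parallel gripper is mounted at the origin on the work surface. World frame = base frame: x ahead of the robot, y to its left, z up, the work surface at z = 0. Lengths are in m, angles in rad, forces in N, time in s.
With the tool pointing down it reaches from about 0.225 to 0.875 m from the base axis. Payload 3.4 kg.
Tool frame: the origin (TCP) lies midway between the tips of the shut fingers; the grasp point (between the pads) lies behind it (manip.grip_point_offset is the z of the grasp point in the tool frame, in m); z points along the fingers, x is the direction in which the jaws open and shut, and the axes are right-handed (so a half turn about z gives the same grasp; the last joint's range is limited). The gripper opens to 85 mm and grips with 20 to 120 N. Pads are 22 mm wide; open, the fingers measure 114 mm over their backs; the gripper's body (76 mm by 85 mm) begins 54 mm behind the grasp point. The pads swing forward as they close: fully open they stand 13 mm farther back than shut.
Start: joints at [1.211, 0.276, 1.505, -0, 1.361, -0.121], TCP at [0.136, 0.559, 0.231] pointing down, gripper open.
Joint ranges: [-2.89, 2.89], [-0.75, 2.08], [0.22, 2.7], [-1.18, 4.32], [0.11, 2.71], [-2.7, 2.7]. Speed limits (rad/s): [2.57, 2.57, 3.14, 3.14, 3.14, 3.14].

### API

Orientations are given as a unit quaternion [w, x, y, z].
In Python, from rig import manip, eyes, recognise, regions_of, mark_of gives the robot as it stands.
- The arm moves only by the shell command python3 -m inch 'ROWS' [FORCE]. ROWS is JSON, a list of rows, each a list of 5 numbers: the gripper command: -1 is shut, 1 is fully open, values between are in proportion, then the shift along the tool's x, y, z in mm, then the turn about the tool's z in degrees. A call has 1 to 20 rows; each row shifts and turns the pose as measured when the row begins, along the tool's axes as they then stand; what a row does not reach is not made up. A row lasts 1/12 s, in which the tool goes at most 41.7 mm and 7.16 degrees, less where a joint would pass 70% of its speed; a pose out of reach is approached as far as the arm can. A call with a gripper value outside its range is refused whole. The fingers move at their own pace and stop on an object; FORCE is the grip in N (left out, the last holds). Time passes only in rows, so rows that do not move let the fingers close. It gives the time, the measured TCP pose, the force and the opening at its end, in the units of the state.
- manip.get_state(): the state, without advancing time (a new reading comes with each control period).
- eyes.get_image(name): name is "side" or "top" or "wrist"; returns a dict with "frame" (420x560x3 uint8, red, green, blue), "K" (3x3 intrinsics, pixels), "rvec" (rotation vector, rad) and "tvec" (3), from world to camera coordinates, as OpenCV has them; the wrist camera has in their place "mount" (4x4, takes a point from camera to tool coordinates, whose origin is the TCP and whose axes are the tool frame's). Camera axes: x right, y down, z forward; pixel columns grow to the right and rows downward; lengths in m; the calibration is good to about 2 mm. A picture is of the moment at which its call begins: read the wrist's pose just before it. There is no depth.
- manip.sign_off(): hands the job in, once; it reports no verdict.
Trained networks look in a picture, given as the dict that the camera call returned (one of the last four; its "shot" number tells which), for a name from the list of things; names that differ only in an ending like _2 or _b are one class to them, and where a whole thing is asked for, a point or a joint stands for the part that bears it (a point fixed in the world has none). Each returns a list of dicts, best first, with "confidence" (0 to 1); they miss things now and then, are a little off and sometimes report something else, mostly with a low value. They report only what shows in the picture. A call takes as long as a camera call. They do not tell look-alikes from the thing itself.
- recognise(picture, target): "bbox" ([left, top, width, height] in pixels, round what is visible of it).
- regions_of(picture, target): "mask" (420x560 bool, what is visible of it) and "bbox" ([left, top, width, height] in pixels, round what is visible of it).
- mark_of(picture, target): "point" ([row, column] in pixels: a listed point, or the origin of a listed thing).
The state is a dict: "clock": time; "qpos": joint angles; "qd": joint speeds; "effort": joint torques, N m; "position": TCP position; "ee_rot": TCP orientation; "contact_force": force on the tool from outside, world axes, zero at the start; "moment": the same for the moment, N m; "width": finger opening in m.
Only numpy, scipy, OpenCV 4.12 (cv2) and the standard library are available. Lean on these libraries where they do the work, as an engineer would, in place of code of your own. Each camera call takes 0.05 s, during which the arm holds its last target.

## Working session

There is one attempt and no reset: what is moved stays moved. The work goes in short steps, Python scripts to look and compute and a shell command to move; the robot and the scene stay as the last step left them, time stands still between calls to the robot, and variables do not carry over. Pictures are saved under pics/ and viewed, and the job is handed in when it is done.

```bash
ls; mkdir -p pics
python3 - <<'E'
from rig import manip, eyes
import cv2
s=manip.get_state();print(s);print(manip.grip_point_offset)
for n in ["side","top","wrist"]:
    p=eyes.get_image(n);cv2.imwrite(f"pics/a_{n}.png",p["frame"][:,:,::-1]);print(n,{k:v for k,v in p.items() if k!="frame"})
E
```

```text
pics
{'clock': 0.0, 'qpos': array([ 1.21101527e+00,  2.76628237e-01,  1.50615148e+00,  2.52591507e-05,
        1.36074054e+00, -1.20975244e-01]), 'qd': array([-0.00127127,  0.00066646,  0.00022398, -0.00054169, -0.00113305,
        0.00094755]), 'effort': array([ 7.02905036e-04, -4.16766286e+01, -2.45815748e+01,  2.39074348e-05,
        1.08676666e-02, -1.25327128e-05]), 'position': array([0.13579998, 0.5581692 , 0.23041348]), 'ee_rot': array([ 4.89108697e-04,  7.86303532e-01,  6.17839644e-01, -8.30565790e-04]), 'contact_force': array([ 0.14984189, -0.55371103,  0.93221257]), 'moment': array([ 0.00154347,  0.03054163, -0.05057496]), 'width': 0.08552622157852695}
-0.0187
side {'K': array([[527.71942849,   0.        , 281.10118024],
       [  0.        , 527.71942849, 204.25182283],
       [  0.        ,   0.        ,   1.        ]]), 'rvec': array([ 2.33143271, -0.8916291 ,  0.33033437]), 'tvec': array([-0.36048112,  0.32714573,  1.29313625]), 'shot': 1}
top {'K': array([[526.3668361 ,   0.        , 281.77367342],
       [  0.        , 526.3668361 , 208.12062573],
       [  0.        ,   0.        ,   1.        ]]), 'rvec': array([ 2.15099278, -2.09567293,  0.20231196]), 'tvec': array([0.03817353, 0.55392514, 1.28274512]), 'shot': 2}
wrist {'K': array([[352.36468755,   0.        , 281.79233422],
       [  0.        , 352.36468755, 212.30865681],
       [  0.        ,   0.        ,   1.        ]]), 'mount': array([[ 9.99999885e-01,  2.17230192e-04,  4.26522447e-04,
         7.10532282e-04],
       [-3.36412459e-04,  9.52849994e-01,  3.03441553e-01,
        -7.74868927e-02],
       [-3.40495244e-04, -3.03441662e-01,  9.52849958e-01,
        -1.42352769e-01],
       [ 0.00000000e+00,  0.00000000e+00,  0.00000000e+00,
         1.00000000e+00]]), 'shot': 3}
```

View pics/a_top.png

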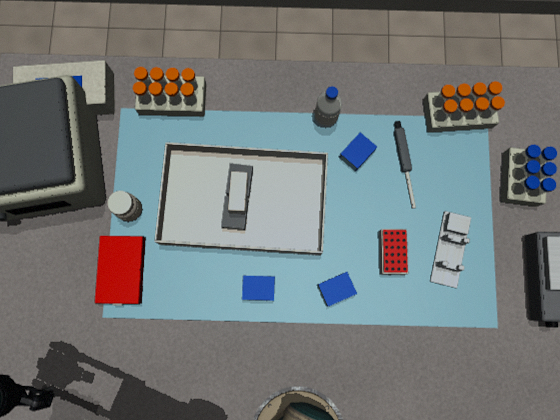

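View pics/a_side.png

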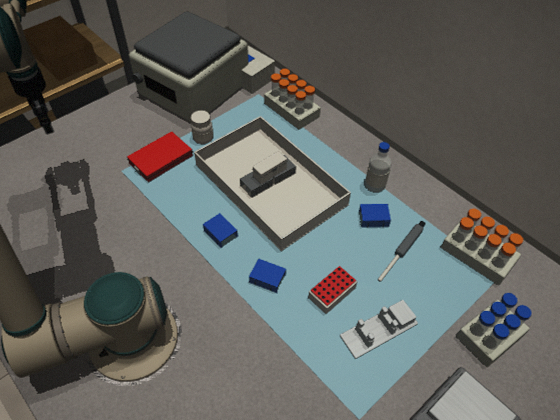

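View pics/a_wrist.png

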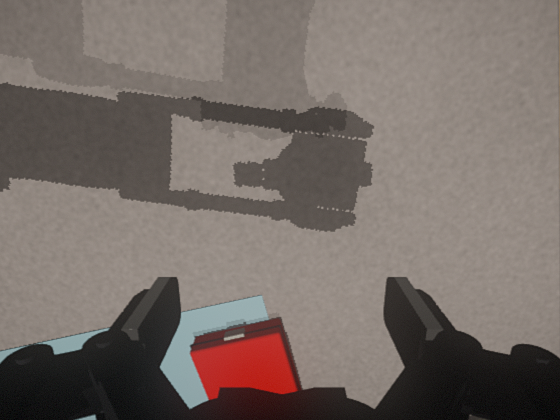

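The top view shows the bin centred near (243,200) with the box on the dark trays at (237,190). The cradle is at (450,250) with its broad shelf upward, and there are three blue look-alikes outside the bin. Next I'll take measurements.

```bash
cat > h.py <<'E'
import numpy as np, cv2
from rig import manip, eyes, recognise, regions_of, mark_of
from scipy.spatial.transform import Rotation as R
def tcp():
    s=manip.get_state();T=np.eye(4);q=s["ee_rot"];T[:3,:3]=R.from_quat([q[1],q[2],q[3],q[0]]).as_matrix();T[:3,3]=s["position"];return T,s
def shot(n,save=None):
    T,s=tcp()
    p=eyes.get_image(n)
    if n=="wrist": W=T@p["mount"]
    else:
        M=np.eye(4);M[:3,:3]=cv2.Rodrigues(p["rvec"])[0];M[:3,3]=p["tvec"];W=np.linalg.inv(M)
    p["W"]=W
    if save: cv2.imwrite(f"pics/{save}.png",p["frame"][:,:,::-1])
    return p
def onz(p,uv,z):
    uv=np.atleast_2d(uv).astype(float)
    d=np.c_[uv,np.ones(len(uv))]@np.linalg.inv(p["K"]).T@p["W"][:3,:3].T
    o=p["W"][:3,3];return o+d*((z-o[2])/d[:,2])[:,None]
def proj(p,X):
    X=np.atleast_2d(X);c=(X-p["W"][:3,3])@p["W"][:3,:3];v=c@p["K"].T;return v[:,:2]/v[:,2:]
def tri(ps,uvs):
    A=[];b=[]
    for p,uv in zip(ps,uvs):
        d=p["W"][:3,:3]@np.linalg.inv(p["K"])@np.r_[uv,1];d/=np.linalg.norm(d);P=np.eye(3)-np.outer(d,d);A.append(P);b.append(P@p["W"][:3,3])
    return np.linalg.lstsq(np.vstack(A),np.hstack(b),rcond=None)[0]
def rect(p,mask,z):
    c=max(cv2.findContours(mask.astype(np.uint8),0,1)[0],key=cv2.contourArea)[:,0,:]
    w=onz(p,c,z)[:,:2]*1000
    return cv2.minAreaRect(w.astype(np.float32))
E
python3 - <<'E'
from h import *
t=shot("top");s=shot("side")
for n in ["bin","slidebox_mid","tray_a_mid","tray_b_mid","cradle_seat","spanner_mid","spanner_jaw","tipbox","jar","case","pipette"]:
    a=mark_of(t,n);b=mark_of(s,n)
    print(n,[(np.round(x["point"]),round(x["confidence"],2)) for x in a],[(np.round(x["point"]),round(x["confidence"],2)) for x in b])
    if a and b: print("   tri",np.round(tri([t,s],[a[0]["point"][::-1],b[0]["point"][::-1]]),4))
z={"bin":.06,"slidebox_mid":.085,"tray_a_mid":.039,"tipbox":.042}
for n in z:
    for r in regions_of(t,n)[:3]: print(n,round(r["confidence"],2),rect(t,r["mask"],z[n]),np.round(r["bbox"]))
E
```

```text
bin [(array([200., 242.]), 0.81)] [(array([182., 270.]), 0.69)]
   tri [0.5809 0.1565 0.0031]
slidebox_mid [(array([191., 237.]), 0.72)] [(array([169., 270.]), 0.66), (array([166., 277.]), 0.22)]
   tri [0.595  0.1701 0.0438]
tray_a_mid [(array([215., 232.]), 0.69), (array([270., 120.]), 0.52)] [(array([182., 254.]), 0.88)]
   tri [0.539  0.1812 0.0161]
tray_b_mid [(array([178., 236.]), 0.91), (array([288., 258.]), 0.81), (array([291., 338.]), 0.78), (array([151., 357.]), 0.76)] [(array([276., 266.]), 0.9), (array([232., 223.]), 0.87), (array([170., 280.]), 0.83), (array([215., 375.]), 0.6), (array([247., 402.]), 0.27)]
   tri [ 0.7682  0.283  -0.8503]
cradle_seat [(array([251., 454.]), 0.83)] [(array([327., 380.]), 0.68)]
   tri [ 0.4576 -0.3898  0.0276]
spanner_mid [(array([251., 454.]), 0.66)] [(array([164., 268.]), 0.32)]
   tri [ 0.3458 -0.1868  0.5573]
spanner_jaw [] []
tipbox [(array([250., 392.]), 0.77)] [(array([293., 337.]), 0.71)]
   tri [ 0.4639 -0.2412 -0.0114]
jar [(array([210., 130.]), 0.63)] [(array([292., 337.]), 0.66), (array([133., 202.]), 0.56)]
   tri [ 0.6298  0.2114 -0.3392]
case [(array([271., 119.]), 0.98)] [(array([160., 162.]), 0.62)]
   tri [ 0.3912  0.4691 -0.014 ]
pipette [(array([160., 399.]), 0.64)] [(array([245., 401.]), 0.97)]
   tri [ 0.7027 -0.2597  0.0017]
bin 0.55 ((575.2897338867188, 154.9253692626953), (421.5453796386719, 266.1961669921875), 87.51123809814453) [155. 142. 171. 113.]
slidebox_mid 0.57 ((583.5336303710938, 163.21942138671875), (45.58480453491211, 105.66021728515625), 89.44742584228516) [227. 173.  22.  40.]
tray_a_mid 0.86 ((537.9775390625, 174.35130310058594), (63.40792465209961, 78.30378723144531), 88.00257110595703) [220. 200.  26.  33.]
tipbox 0.65 ((452.16064453125, -231.50096130371094), (67.88796997070312, 113.8857192993164), 89.46928405761719) [380. 226.  27.  48.]
```

Run:
```python
import cv2
a=cv2.imread("pics/a_top.png")
cv2.imwrite("pics/b1.png",cv2.resize(a[150:250,190:290],None,fx=6,fy=6,interpolation=2))
cv2.imwrite("pics/b2.png",cv2.resize(a[200:300,400:500],None,fx=6,fy=6,interpolation=2))
```

```text
(no output)
```

View pics/b1.png

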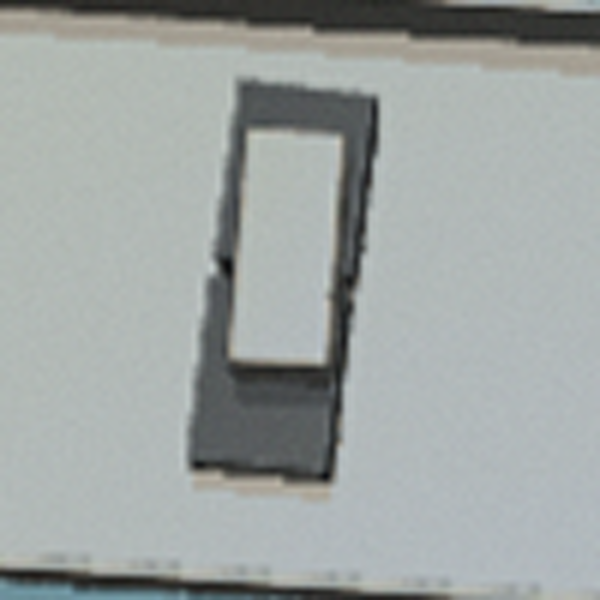

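View pics/b2.png

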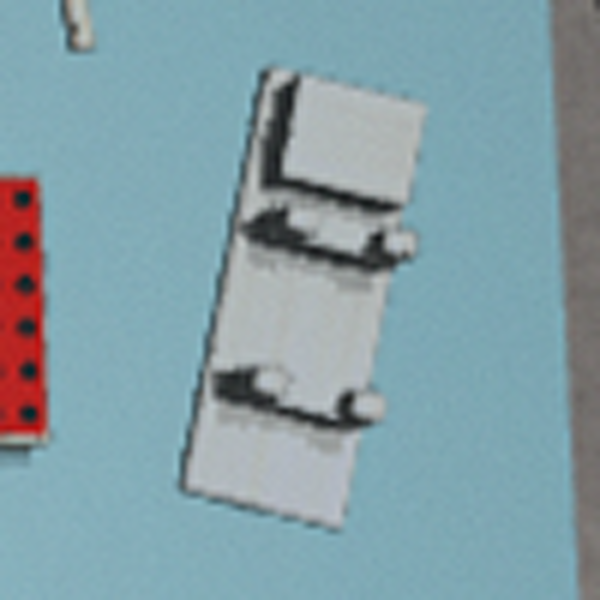

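Run:
```python
from h import *
t=shot("top")
def c(l,ox,oy): return np.array(l)/6.0+[ox,oy]-0.5+0.5/6
B=c([(247,128),(343,135),(331,365),(229,365)],190,150)
T1=c([(240,80),(378,96),(356,275),(221,262)],190,150)  # far tray
T2=c([(213,275),(349,290),(334,478),(191,467)],190,150)
C=c([(268,68),(427,103),(342,530),(182,490)],400,200)
Sh=c([(303,77),(427,103),(408,210),(287,182)],400,200)
for n,q,z in [("box",B,.085),("far",T1,.039),("near",T2,.039),("cradle base near",C[2:],.008),("shelf",Sh,.036)]:
    w=onz(t,q,z)[:,:2]*1000; print(n,w.round(1).tolist(),"ctr",w.mean(0).round(1))
    if len(w)==4:
        x=(w[0]+w[1]-w[2]-w[3])/2;y=(w[0]+w[3]-w[1]-w[2])/2
        print("  len",np.linalg.norm(x).round(1),np.linalg.norm(y).round(1),"yaw x",np.degrees(np.arctan2(x[1],x[0])).round(1),"yaw y-90",(np.degrees(np.arctan2(y[1],y[0]))-90).round(1))
r=regions_of(t,"tray_b_mid")
for x in r: print(x["bbox"],x["confidence"])
T,s=tcp();print(np.degrees(np.arctan2(T[1,0],T[0,0])),T.round(3))
```

```text
box [[638.0, 182.8], [636.0, 142.6], [538.3, 143.8], [537.2, 185.8]] ctr [587.4 163.8]
  len 99.3 41.1 yaw x -1.2 yaw y-90 -0.6
far [[671.4, 191.5], [665.8, 131.4], [586.3, 138.0], [590.4, 196.1]] ctr [628.5 164.2]
  len 80.5 59.3 yaw x -4.0 yaw y-90 -4.7
near [[584.6, 199.2], [579.6, 140.7], [498.2, 144.0], [501.3, 204.7]] ctr [540.9 172.2]
  len 82.5 59.8 yaw x -3.1 yaw y-90 -3.9
cradle base near [[365.8, -398.6], [380.9, -330.9]] ctr [ 373.3 -364.8]
shelf [[556.0, -379.6], [546.1, -432.2], [499.8, -422.2], [510.4, -371.2]] ctr [ 528.1 -401.3]
  len 46.9 52.8 yaw x -11.3 yaw y-90 -11.2
[340.0, 132.9, 33.6, 35.7] 0.9
[225.7, 162.3, 26.4, 32.2] 0.86
[320.6, 273.8, 36.7, 32.3] 0.7
[242.8, 274.2, 28.2, 24.7] 0.62
76.3156229070531 [[ 0.237  0.972  0.     0.136]
 [ 0.972 -0.237  0.     0.559]
 [ 0.     0.    -1.     0.231]
 [ 0.     0.     0.     1.   ]]
```

Top-view measurements, checked against the known sizes:

| Item | Position (mm) | Yaw | Measured size (mm) |
|---|---|---|---|
| Box | (587, 164) | −1° | 99×41 |
| Trays | (628, 164) and (541, 172) | about −4.5° | 80×60 |
| Cradle shelf | (528, −401) | −11° | 47×53 |

I'll move above the box now.

```bash
cat >> h.py <<'E'
def go(x,y,z,yaw):
    "deltas in tool axes (mm) after turning first; yaw= world angle of tool x"
    T,s=tcp();cur=np.degrees(np.arctan2(T[1,0],T[0,0]));
    d=np.array([x,y,z])-T[:3,3]*1000
    a=np.radians(yaw);ux=np.array([np.cos(a),np.sin(a),0]);uy=np.array([np.sin(a),-np.cos(a),0])
    print("t",round(s["clock"],2),"at",(T[:3,3]*1000).round(1),"yaw",cur.round(1),"tilt",(T[:2,2]).round(3),"w",round(s["width"]*1000,1),"F",s["contact_force"].round(1))
    print("turn",round(-(yaw-cur),1),"shift",(d@ux).round(1),(d@uy).round(1),(-d[2]).round(1))
E
python3 -m inch '[[1,0,0,0,-6.4],[1,0,0,0,-6.4],[1,-26,30.5,5,0],[1,-26,30.5,5,0],[1,-26,30.5,5,0],[1,-26,30.5,5,0],[1,-26,30.5,5,0],[1,-26,30.5,5,0],[1,-26,30.5,5,0],[1,-26,30.5,5,0],[1,-26,30.5,5,0],[1,-26,30.5,5,0],[1,-26,30.5,0,0],[1,-26,30.5,0,0],[1,-26,30.5,0,0],[1,0,0,0,0]]' 40
python3 - <<'E'
from h import *
go(587,164,180,89)
p=shot("wrist","c_wrist")
for n in ["slidebox_mid"]:
    for m in mark_of(p,n): print(n,m["point"],m["confidence"],onz(p,m["point"][::-1],.062)*1000)
    for r in regions_of(p,n): print(r["confidence"],r["bbox"],rect(p,r["mask"],.085))
E
```

```text
clock: 2.98
position: [0.5473, 0.2121, 0.178]
ee_rot: [-0.001, 0.705, 0.709, 0.005]
contact_force: [-0.4, 0.3, 0.5]
width: 0.0857
t 2.98 at [547.3 212.1 178. ] yaw 90.4 tilt [0.006 0.009] w 85.7 F [-0.4  0.3  0.5]
turn 1.4 shift -47.4 40.5 -2.0
slidebox_mid [255.6, 221.0] 0.67 [[589.62836139 165.49359653  62.        ]]
0.86 [186.6, 192.1, 62.3, 131.9] ((582.5667114257812, 167.2990264892578), (44.84980010986328, 109.86041259765625), 87.57759094238281)
```

View pics/c_wrist.png

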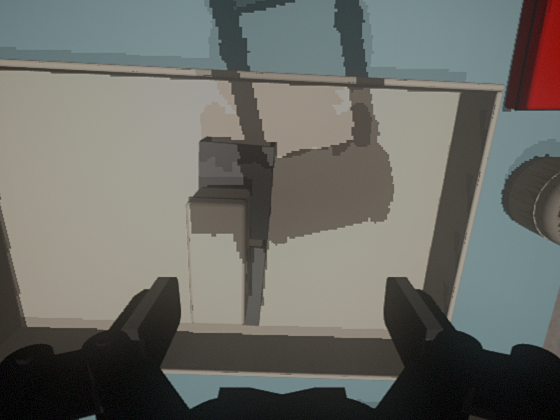

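The wrist view shows the box at (221,255), which maps to (590,165), and that agrees with the top view. I'm going over it and descending.

```bash
python3 -m inch '[[1,-24,20,0,1.4],[1,-23,20,0,0],[1,0,0,0,0],[1,0,0,0,0]]'
python3 - <<'E'
from h import *
go(588,164.5,45,89)
p=shot("wrist","d_wrist")
for r in regions_of(p,"slidebox_mid"): print(r["confidence"],r["bbox"],rect(p,r["mask"],.085))
E
```

```text
clock: 3.47
position: [0.5761, 0.1743, 0.1775]
ee_rot: [-0.007, 0.71, 0.705, 0.004]
contact_force: [-0.5, 0.4, -0.4]
width: 0.0852
t 3.47 at [576.1 174.3 177.5] yaw 89.6 tilt [-0.005  0.015] w 85.2 F [-0.5  0.4 -0.4]
turn 0.6 shift -9.6 12.1 132.5
0.85 [237.6, 155.4, 58.7, 137.4] ((585.1668701171875, 165.65704345703125), (42.12701416015625, 104.65116882324219), 87.44219970703125)
```

View pics/d_wrist.png

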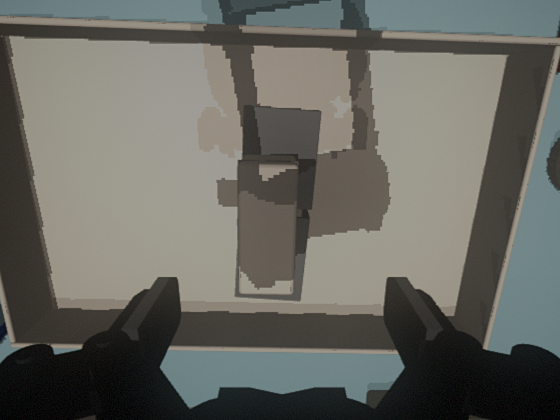

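```bash
python3 -m inch '[[1,-5,6,0,0.6],[1,-5,6,0,0],[1,0,0,25,0],[1,0,0,25,0],[1,0,0,20,0],[1,0,0,10,0],[1,0,0,0,0]]'
python3 - <<'E'
from h import *
go(588,164.5,45,89)
E
```

```text
clock: 4.15
position: [0.5886, 0.1699, 0.0982]
ee_rot: [-0.005, 0.71, 0.704, 0.007]
contact_force: [-0.2, 0.2, -0.6]
width: 0.0856
t 4.15 at [588.6 169.9  98.2] yaw 89.5 tilt [0.003 0.016] w 85.6 F [-0.2  0.2 -0.6]
turn 0.5 shift -5.4 -0.5 53.2
```

```bash
python3 -m inch '[[1,-6,0,0,0.5],[1,0,0,20,0],[1,0,0,20,0],[1,0,0,10,0],[1,0,0,4,0],[1,0,0,0,0]]'
python3 - <<'E'
from h import *
go(588,164.5,45,89)
p=shot("wrist","e_wrist");p=shot("side","e_side")
E
```

```text
clock: 4.65
position: [0.594, 0.1641, 0.0486]
ee_rot: [-0.001, 0.714, 0.7, 0.011]
contact_force: [-0.2, 0.2, -0.1]
width: 0.0856
t 4.65 at [594.  164.1  48.6] yaw 88.9 tilt [0.014 0.017] w 85.6 F [-0.2  0.2 -0.1]
turn -0.1 shift 0.2 -6.0 3.6
```

View pics/e_wrist.png

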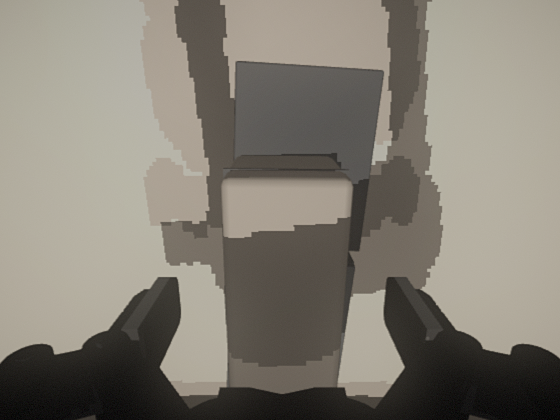

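View pics/e_side.png

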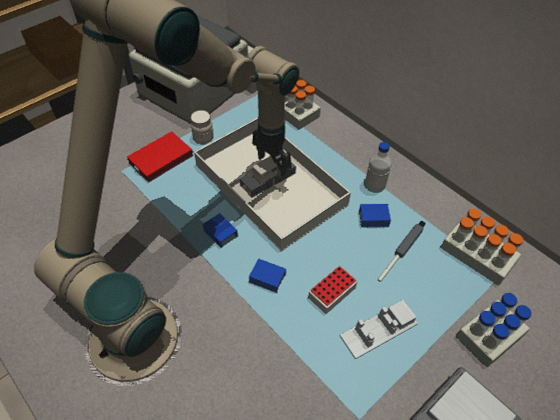

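Box is centred between the pads, so I'm closing.

```bash
python3 -m inch '[[1,0,-4,0,0],[1,0,0,2,0],[-1,0,0,0,0],[-1,0,0,0,0],[-1,0,0,0,0],[-1,0,0,0,0],[-1,0,0,0,0],[-1,0,0,0,0],[-1,0,0,0,0]]' 40
python3 - <<'E'
from h import *
go(588,275,90,89)
E
```

```text
clock: 5.5
position: [0.5926, 0.1648, 0.0519]
ee_rot: [0.002, 0.713, 0.701, 0.015]
contact_force: [0.2, -1.3, -0.6]
width: 0.0413
t 5.5 at [592.6 164.8  51.9] yaw 89.0 tilt [0.023 0.018] w 41.3 F [ 0.2 -1.3 -0.6]
turn -0.0 shift 110.1 -6.5 -38.1
```

```bash
python3 -m inch '[[-1,0,0,-8,0],[-1,0,0,-12,0],[-1,0,0,-15,0],[-1,0,0,-10,0],[-1,0,0,0,0]]'
python3 - <<'E'
from h import *
go(585,277,90,89)
p=shot("side","f_side")
E
```

```text
clock: 5.92
position: [0.5897, 0.1637, 0.0975]
ee_rot: [-0.0, 0.713, 0.701, 0.012]
contact_force: [0.3, 0.7, -1.3]
width: 0.0417
t 5.92 at [589.7 163.7  97.5] yaw 89.0 tilt [0.017 0.017] w 41.7 F [ 0.3  0.7 -1.3]
turn -0.0 shift 113.2 -6.7 7.5
```

View pics/f_side.png

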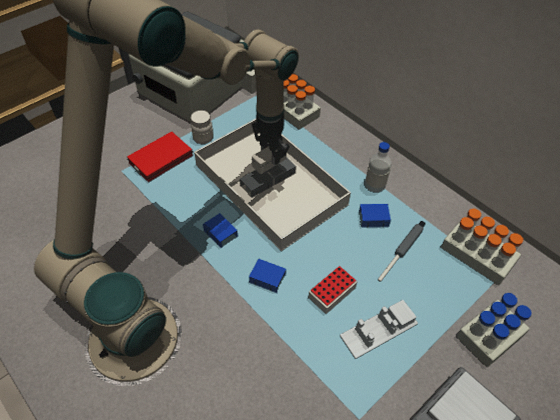

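Box is lifted clear of the trays, so I'm shifting it left (+y).

```bash
python3 -m inch '[[-1,12,-1,0,0],[-1,20,-1,0,0],[-1,20,-1,0,0],[-1,20,-1,0,0],[-1,20,-1,0,0],[-1,18,-1,0,0],[-1,8,0,0,0],[-1,0,0,0,0]]'
python3 - <<'E'
from h import *
go(585,277,19,89)
E
```

```text
clock: 6.63
position: [0.5811, 0.2904, 0.0927]
ee_rot: [-0.004, 0.715, 0.699, 0.008]
contact_force: [-0.7, -0.6, -1.6]
width: 0.0417
t 6.63 at [581.1 290.4  92.7] yaw 88.8 tilt [0.007 0.017] w 41.7 F [-0.7 -0.6 -1.6]
turn -0.2 shift -13.3 4.1 73.7
```

```bash
python3 -m inch '[[-1,-7,2,5,0],[-1,-5,2,15,0],[-1,0,0,18,0],[-1,0,0,14,0],[-1,0,0,8,0],[-1,0,0,0,0]]'
python3 - <<'E'
from h import *
go(585,277,19,89)
E
```

```text
clock: 7.13
position: [0.5848, 0.2728, 0.0277]
ee_rot: [-0.003, 0.715, 0.7, 0.006]
contact_force: [-0.0, 0.1, -2.5]
width: 0.0415
t 7.13 at [584.8 272.8  27.7] yaw 88.8 tilt [0.005 0.012] w 41.5 F [-0.   0.1 -2.5]
turn -0.2 shift 4.2 0.1 8.7
```

```bash
python3 -m inch '[[-1,0,0,4,0],[-1,0,0,3,0],[-1,0,0,0,0]]'; python3 -m inch '[[-1,0,0,1.5,0],[-1,0,0,0,0]]'
```

```text
clock: 7.38
position: [0.5853, 0.2705, 0.0202]
ee_rot: [-0.002, 0.715, 0.699, 0.005]
contact_force: [-1.0, 0.1, -1.1]
width: 0.0418
clock: 7.55
position: [0.5862, 0.2704, 0.0196]
ee_rot: [-0.002, 0.715, 0.699, 0.006]
contact_force: [0.5, -0.6, -2.2]
width: 0.0417
```

```bash
python3 -m inch '[[-1,0,0,1.5,0],[-1,0,0,1,0]]'; python3 -m inch '[[-1,0,0,1.5,0],[-1,0,0,0,0]]'
```

```text
clock: 7.72
position: [0.5869, 0.2708, 0.0183]
ee_rot: [-0.001, 0.715, 0.699, 0.007]
contact_force: [-2.5, -0.7, 1.7]
width: 0.0419
clock: 7.88
position: [0.587, 0.271, 0.0187]
ee_rot: [-0.001, 0.715, 0.699, 0.008]
contact_force: [-0.1, 0.8, -1.0]
width: 0.0419
```

Box is touching the bin floor (the force dropped), so I'm releasing it.

```bash
python3 -m inch '[[0.5,0,0,0,0],[0.5,0,0,0,0],[0.5,0,0,0,0],[0.5,0,0,-15,0],[0.5,0,0,-30,0],[1,0,0,-30,0],[1,0,0,-25,0],[1,0,0,0,0]]'
python3 - <<'E'
from h import *
go(628.5,164,115,86)
p=shot("wrist","g_wrist");t=shot("top","g_top")
E
```

```text
clock: 8.55
position: [0.586, 0.2704, 0.121]
ee_rot: [-0.002, 0.715, 0.699, 0.007]
contact_force: [0.8, -0.8, 0.2]
width: 0.0856
t 8.55 at [586.  270.4 121. ] yaw 88.7 tilt [0.007 0.012] w 85.6 F [ 0.8 -0.8  0.2]
turn 2.7 shift -103.2 49.9 6.0
```

View pics/g_wrist.png

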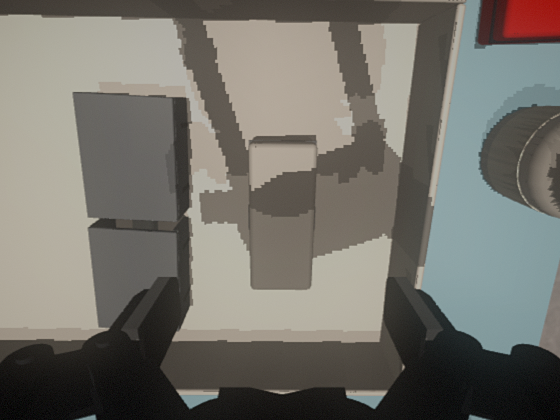

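View pics/g_top.png

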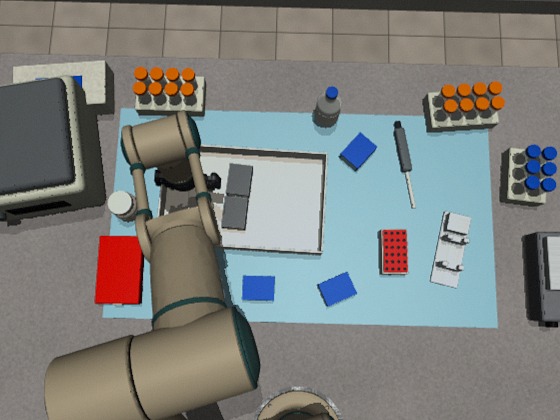

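The box stands lid up at (280,215), with the trays still in place at left and the spanner showing in the gap at (140,222). Next is the far tray.

```bash
python3 -m inch '[[1,0,0,-5,2.7],[1,-24,12,0,0],[1,-26,12,0,0],[1,-26,13,0,0],[1,-15,8,0,0],[1,0,0,0,0]]'
python3 - <<'E'
from h import *
go(628.5,164,10,86)
p=shot("wrist","h_wrist")
for r in regions_of(p,"tray_b_mid"): print(r["confidence"],r["bbox"],rect(p,r["mask"],.039))
for m in mark_of(p,"tray_b_mid"): print(m["point"],m["confidence"],onz(p,m["point"][::-1],.022)*1000)
E
```

```text
clock: 9.15
position: [0.6168, 0.1732, 0.1104]
ee_rot: [-0.008, 0.73, 0.683, -0.003]
contact_force: [0.2, 0.2, -0.4]
width: 0.0853
t 9.15 at [616.8 173.2 110.4] yaw 86.2 tilt [-0.015  0.007] w 85.3 F [ 0.2  0.2 -0.4]
turn 0.2 shift -8.3 12.3 100.4
0.82 [225.7, 178.8, 95.5, 123.9] ((626.751708984375, 166.99464416503906), (59.62686538696289, 85.69732666015625), 84.781005859375)
[239.8, 273.1] 0.75 [[631.39999982 167.38488268  22.        ]]
[108.0, 275.1] 0.36 [[542.77064175 175.20149488  22.        ]]
```

View pics/h_wrist.png

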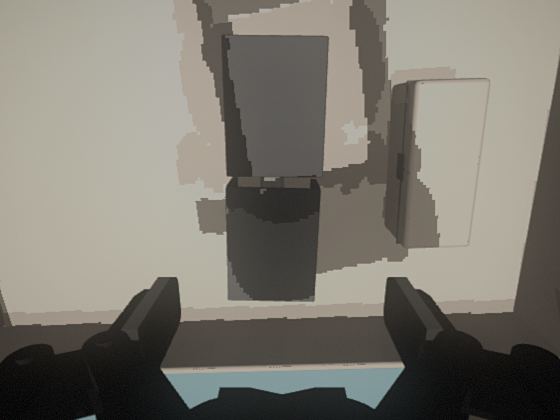

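```bash
python3 -m inch '[[1,-6,12,0,0.5],[1,0,0,20,0],[1,0,0,20,0],[1,0,0,15,0],[1,0,0,5,0],[1,0,0,0,0]]'
python3 - <<'E'
from h import *
go(628.5,166,9,85.5)
p=shot("wrist","i_wrist")
E
```

```text
clock: 9.8
position: [0.6287, 0.1763, 0.0489]
ee_rot: [-0.008, 0.731, 0.683, -0.0]
contact_force: [0.3, -0.4, -0.7]
width: 0.0854
t 9.8 at [628.7 176.3  48.9] yaw 86.1 tilt [-0.012  0.012] w 85.4 F [ 0.3 -0.4 -0.7]
turn 0.6 shift -10.3 0.6 39.9
```

View pics/i_wrist.png

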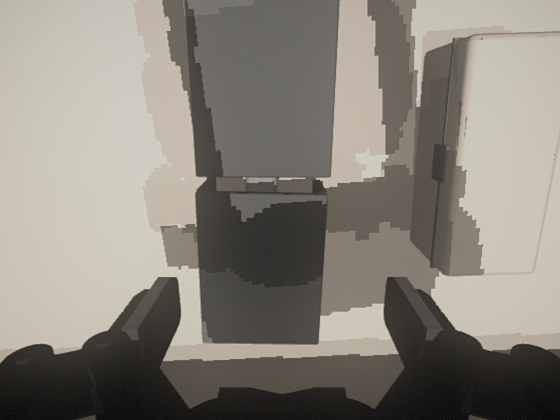

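```bash
python3 -m inch '[[1,-6,0,0,0.6],[1,-5,0,0,0],[1,0,0,12,0],[1,0,0,0,0]]'
python3 - <<'E'
from h import *
go(628.5,166,9,85.5)
E
```

```text
clock: 10.18
position: [0.6303, 0.1656, 0.0397]
ee_rot: [-0.006, 0.734, 0.679, 0.002]
contact_force: [-1.8, -0.3, 0.0]
width: 0.0854
t 10.18 at [630.3 165.6  39.7] yaw 85.5 tilt [-0.005  0.012] w 85.4 F [-1.8 -0.3  0. ]
turn 0.0 shift 0.3 -1.8 30.7
```

```bash
python3 -m inch '[[1,0,0,12,0],[1,0,0,12,0],[1,0,0,6,0],[1,0,0,0,0]]'
python3 - <<'E'
from h import *
go(628.5,166,9,85.5)
p=shot("wrist","j_wrist")
E
```

```text
clock: 10.52
position: [0.6318, 0.1653, 0.0104]
ee_rot: [-0.005, 0.735, 0.678, 0.004]
contact_force: [-0.2, 0.3, 0.6]
width: 0.0854
t 10.52 at [631.8 165.3  10.4] yaw 85.4 tilt [-0.001  0.013] w 85.4 F [-0.2  0.3  0.6]
turn -0.1 shift 0.4 -3.3 1.4
```

View pics/j_wrist.png

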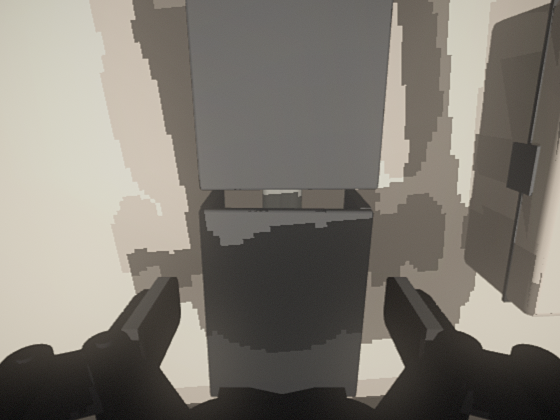

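Tray is centred between the pads (columns 205–370), so I'm closing and lifting.

```bash
python3 -m inch '[[-1,0,0,1.5,0],[-1,0,0,0,0],[-1,0,0,0,0],[-1,0,0,0,0],[-1,0,0,0,0],[-1,0,0,0,0]]' 40
python3 -m inch '[[-1,0,0,-8,0],[-1,0,0,-15,0],[-1,0,0,-15,0],[-1,0,0,-6,0],[-1,0,0,0,0]]'
python3 - <<'E'
from h import *
go(628,54,50,85.5)
p=shot("wrist","k_wrist")
E
```

```text
clock: 11.07
position: [0.6338, 0.1657, 0.0121]
ee_rot: [-0.004, 0.735, 0.678, 0.006]
contact_force: [0.4, 0.2, -0.3]
width: 0.0594
clock: 11.48
position: [0.6327, 0.1649, 0.0582]
ee_rot: [-0.004, 0.735, 0.678, 0.005]
contact_force: [0.2, 0.3, -0.5]
width: 0.0592
t 11.48 at [632.7 164.9  58.2] yaw 85.5 tilt [0.002 0.014] w 59.2 F [ 0.2  0.3 -0.5]
turn -0.0 shift -111.0 4.0 8.2
```

View pics/k_wrist.png

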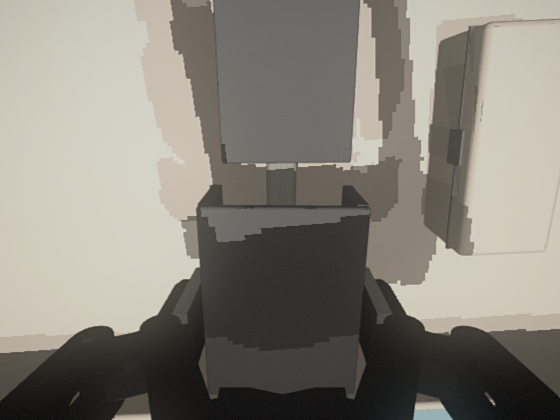

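```bash
python3 -m inch '[[-1,-12,0,0,0],[-1,-20,1,0,0],[-1,-20,0,0,0],[-1,-20,1,0,0],[-1,-18,0,0,0],[-1,-10,1,0,0],[-1,-4,0,0,0],[-1,0,0,0,0]]'
python3 - <<'E'
from h import *
go(628,54,12.5,85.5)
E
```

```text
clock: 12.2
position: [0.6228, 0.053, 0.0508]
ee_rot: [-0.007, 0.734, 0.679, 0.001]
contact_force: [-0.9, -0.4, -0.5]
width: 0.0595
t 12.2 at [622.8  53.   50.8] yaw 85.6 tilt [-0.008  0.012] w 59.5 F [-0.9 -0.4 -0.5]
turn 0.1 shift 1.4 5.1 38.3
```

```bash
python3 -m inch '[[-1,0,4,6,0],[-1,0,4,10,0],[-1,0,0,10,0],[-1,0,0,6,0],[-1,0,0,3,0],[-1,0,0,0,0]]'
python3 - <<'E'
from h import *
go(631,54,12.5,85.5)
E
```

```text
clock: 12.7
position: [0.6314, 0.0556, 0.0109]
ee_rot: [-0.008, 0.733, 0.68, 0.001]
contact_force: [-1.5, -1.3, 5.8]
width: 0.0592
t 12.7 at [631.4  55.6  10.9] yaw 85.7 tilt [-0.009  0.013] w 59.2 F [-1.5 -1.3  5.8]
turn 0.2 shift -1.6 -0.2 -1.6
```

Tray is on the floor. I'm releasing it and going back for the other one.

```bash
python3 -m inch '[[1,0,0,0,0],[1,0,0,0,0],[1,0,0,0,0],[1,0,0,-10,0],[1,0,0,-25,0],[1,0,0,-30,0],[1,0,0,-20,0],[1,0,0,0,0]]'
python3 - <<'E'
from h import *
go(541,173,110,85.5)
p=shot("wrist","l_wrist")
E
```

```text
clock: 13.37
position: [0.6314, 0.0561, 0.1011]
ee_rot: [-0.009, 0.732, 0.681, 0.001]
contact_force: [0.4, 0.3, 0.8]
width: 0.0858
t 13.37 at [631.4  56.1 101.1] yaw 85.8 tilt [-0.011  0.014] w 85.8 F [0.4 0.3 0.8]
turn 0.3 shift 109.5 -99.3 -8.9
```

View pics/l_wrist.png

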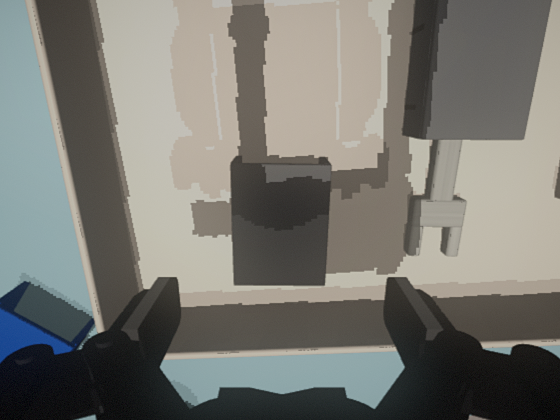

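The first tray is down flat. The spanner's jaw shows at (437,215), so it points to +x, the same way as the cradle's shelf.

```bash
python3 -m inch '[[1,15,-14,-5,0.3],[1,24,-22,0,0],[1,26,-23,0,0],[1,24,-22,0,0],[1,14,-12,0,0],[1,4,-4,0,0],[1,0,0,0,0]]'
python3 - <<'E'
from h import *
go(541,173,10,85.5)
p=shot("wrist","m_wrist")
for r in regions_of(p,"tray_a_mid"): print(r["confidence"],r["bbox"],rect(p,r["mask"],.039))
for m in mark_of(p,"tray_a_mid"): print(m["point"],m["confidence"],onz(p,m["point"][::-1],.022)*1000)
E
```

```text
clock: 14.0
position: [0.537, 0.1719, 0.1038]
ee_rot: [-0.01, 0.736, 0.677, -0.001]
contact_force: [0.2, -1.3, 0.4]
width: 0.0852
t 14.0 at [537.  171.9 103.8] yaw 85.2 tilt [-0.015  0.012] w 85.2 F [ 0.2 -1.3  0.4]
turn -0.3 shift 1.4 3.9 93.8
[230.5, 285.1] 0.67 [[542.94787793 175.3050372   22.        ]]
```

View pics/m_wrist.png

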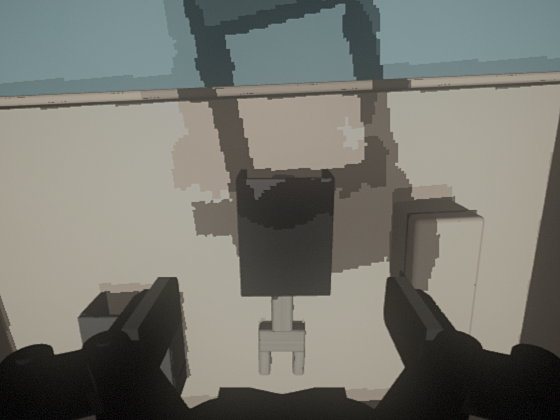

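```bash
python3 -m inch '[[1,1,3,10,0],[1,1,0,20,0],[1,0,0,20,0],[1,0,0,20,0],[1,0,0,10,0],[1,0,0,0,0]]'
python3 - <<'E'
from h import *
go(541,173.5,10,85.5)
p=shot("wrist","n_wrist")
E
```

```text
clock: 14.65
position: [0.551, 0.167, 0.0186]
ee_rot: [-0.006, 0.739, 0.673, 0.002]
contact_force: [-0.8, -0.2, 0.5]
width: 0.085
t 14.65 at [551.  167.   18.6] yaw 84.6 tilt [-0.004  0.011] w 85.0 F [-0.8 -0.2  0.5]
turn -0.9 shift 5.7 -10.5 8.6
```

View pics/n_wrist.png

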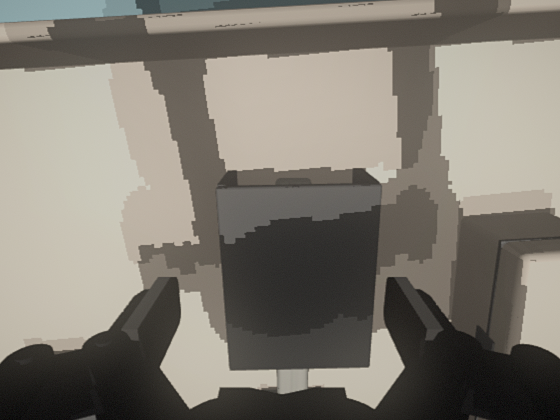

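```bash
python3 -m inch '[[1,5,-5,0,-0.9],[1,1,-4,6,0],[1,0,0,2,0],[1,0,0,0,0]]'
python3 - <<'E'
from h import *
go(541,173.5,10,85.5)
E
```

```text
clock: 15.03
position: [0.5451, 0.1732, 0.0117]
ee_rot: [-0.004, 0.734, 0.679, 0.004]
contact_force: [0.4, -0.8, 0.2]
width: 0.0854
t 15.03 at [545.1 173.2  11.7] yaw 85.5 tilt [-0.     0.012] w 85.4 F [ 0.4 -0.8  0.2]
turn -0.0 shift -0.1 -4.1 1.7
```

```bash
python3 -m inch '[[-1,0,-1,1,0],[-1,0,0,0,0],[-1,0,0,0,0],[-1,0,0,0,0],[-1,0,0,0,0],[-1,0,0,0,0]]' 40
python3 -m inch '[[-1,0,0,-8,0],[-1,0,0,-15,0],[-1,0,0,-15,0],[-1,0,0,-6,0],[-1,0,0,0,0]]'
python3 - <<'E'
from h import *
go(533,56,50,85.5)
p=shot("wrist","o_wrist")
E
```

```text
clock: 15.53
position: [0.5451, 0.174, 0.0128]
ee_rot: [-0.003, 0.734, 0.679, 0.006]
contact_force: [-0.2, -0.4, -0.7]
width: 0.0592
clock: 15.95
position: [0.544, 0.1731, 0.0588]
ee_rot: [-0.004, 0.734, 0.679, 0.004]
contact_force: [-0.8, 0.1, -0.9]
width: 0.0592
t 15.95 at [544.  173.1  58.8] yaw 85.5 tilt [0.001 0.012] w 59.2 F [-0.8  0.1 -0.9]
turn 0.0 shift -117.6 -1.8 8.8
```

View pics/o_wrist.png

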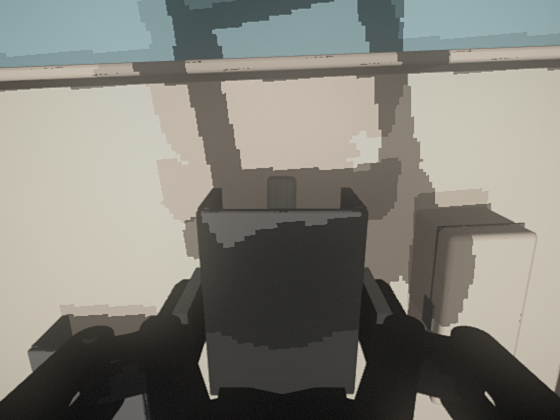

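```bash
python3 -m inch '[[-1,-12,-2,0,0],[-1,-20,-2,0,0],[-1,-20,-2,0,0],[-1,-20,0,0,0],[-1,-18,0,0,0],[-1,-12,0,0,0],[-1,-4,0,0,0],[-1,0,0,0,0]]'
python3 - <<'E'
from h import *
go(532,56,13,85.5)
E
```

```text
clock: 16.67
position: [0.5228, 0.0595, 0.0518]
ee_rot: [-0.007, 0.733, 0.68, -0.0]
contact_force: [0.1, 0.2, -1.9]
width: 0.0596
t 16.67 at [522.8  59.5  51.8] yaw 85.7 tilt [-0.01  0.01] w 59.6 F [ 0.1  0.2 -1.9]
turn 0.2 shift -2.8 9.4 38.8
```

```bash
python3 -m inch '[[-1,-2,3,6,0],[-1,0,2,10,0],[-1,0,0,10,0],[-1,0,0,6,0],[-1,0,0,3,0],[-1,0,0,0,0]]'
python3 - <<'E'
from h import *
go(532,56,13,85.5)
E
```

```text
clock: 17.17
position: [0.5278, 0.0588, 0.0121]
ee_rot: [-0.007, 0.732, 0.681, -0.001]
contact_force: [-2.6, -3.2, 8.5]
width: 0.0592
t 17.17 at [527.8  58.8  12.1] yaw 85.8 tilt [-0.011  0.01 ] w 59.2 F [-2.6 -3.2  8.5]
turn 0.3 shift -2.4 4.4 -0.9
```

```bash
python3 -m inch '[[1,0,0,0,0],[1,0,0,0,0],[1,0,0,0,0],[1,0,0,-10,0],[1,0,0,-25,0],[1,0,0,-30,0],[1,0,0,-20,0],[1,0,0,0,0]]'
python3 -m inch '[[0,15,0,-5,0],[0,24,0,-5,0],[0,24,0,-5,0],[0,22,0,-5,0],[0,14,0,0,0],[0,4,0,0,0],[0,0,0,0,0]]'
python3 - <<'E'
from h import *
go(575,169,115,85.5)
p=shot("wrist","q_wrist")
for n in ["spanner_mid","spanner_jaw"]:
    for m in mark_of(p,n): print(n,m["point"],m["confidence"],onz(p,m["point"][::-1],.011)*1000)
for r in regions_of(p,"spanner_mid"): print(r["confidence"],r["bbox"],rect(p,r["mask"],.017))
E
```

```text
clock: 17.83
position: [0.5285, 0.0597, 0.1021]
ee_rot: [-0.008, 0.732, 0.682, -0.001]
contact_force: [0.9, -1.1, -0.1]
width: 0.0853
clock: 18.42
position: [0.5371, 0.1656, 0.1286]
ee_rot: [-0.006, 0.733, 0.681, 0.002]
contact_force: [0.9, -0.4, -1.1]
width: 0.0428
t 18.42 at [537.1 165.6 128.6] yaw 85.8 tilt [-0.005  0.011] w 42.8 F [ 0.9 -0.4 -1.1]
turn 0.3 shift 6.3 37.6 13.6
spanner_mid [324.3, 287.1] 0.56 [[642.91563002 164.52790865  11.        ]]
spanner_mid [254.9, 288.9] 0.55 [[578.22296495 170.43540048  11.        ]]
spanner_jaw [326.0, 286.9] 0.97 [[644.60045502 164.23921627  11.        ]]
spanner_jaw [262.0, 423.5] 0.46 [[593.07617568 279.2569063   11.        ]]
0.64 [264.2, 165.5, 48.1, 185.9] ((585.917236328125, 168.3457794189453), (36.655723571777344, 161.74130249023438), 85.77362823486328)
```

View pics/q_wrist.png

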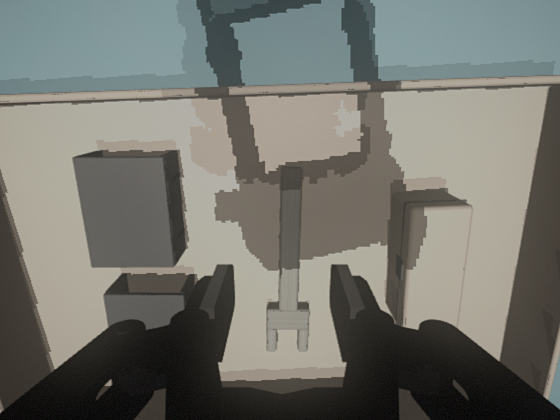

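The spanner is fully exposed, with its mid at (576,169), yaw about −4.8° and the jaw to +x. I'm grasping it slightly toward the centre of mass.

```bash
python3 -m inch '[[0,3,18,0,0.5],[0,2,17,10,0],[0,0,6,20,0],[0,0,0,20,0],[0,0,0,15,0],[0,0,0,5,0],[0,0,0,0,0]]'
python3 - <<'E'
from h import *
go(579,168.7,7,85.2)
p=shot("wrist","r_wrist")
E
```

```text
clock: 19.2
position: [0.5801, 0.1585, 0.0555]
ee_rot: [-0.005, 0.739, 0.673, 0.001]
contact_force: [-0.5, -0.2, -0.1]
width: 0.0426
t 19.2 at [580.1 158.5  55.5] yaw 84.6 tilt [-0.005  0.008] w 42.6 F [-0.5 -0.2 -0.1]
turn -0.6 shift 10.1 -1.9 48.5
```

View pics/r_wrist.png

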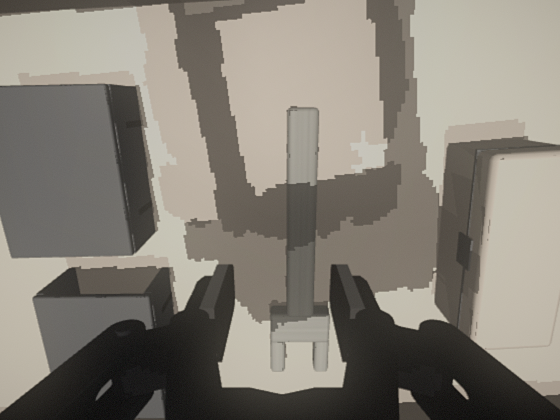

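```bash
python3 -m inch '[[0,6,0,0,-0.6],[0,4,-1,10,0],[0,0,0,12,0],[0,0,0,10,0],[0,0,0,0,0]]'
python3 - <<'E'
from h import *
go(579,168.7,7,85.2)
p=shot("wrist","s_wrist")
E
```

```text
clock: 19.67
position: [0.5828, 0.1703, 0.0263]
ee_rot: [-0.003, 0.736, 0.677, 0.005]
contact_force: [-0.3, 0.0, -0.1]
width: 0.0427
t 19.67 at [582.8 170.3  26.3] yaw 85.3 tilt [0.004 0.01 ] w 42.7 F [-0.3  0.  -0.1]
turn 0.1 shift -1.9 -3.7 19.3
```

View pics/s_wrist.png

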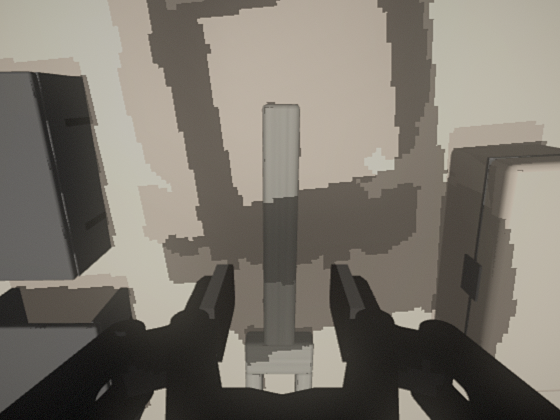

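```bash
python3 -m inch '[[0,-1,-2,8,0],[0,0,-1,8,0],[0,0,0,2,0],[0,0,0,0,0]]'
python3 - <<'E'
from h import *
go(579,168.7,6.5,85.2)
E
```

```text
clock: 20.05
position: [0.5808, 0.1704, 0.0087]
ee_rot: [-0.002, 0.735, 0.677, 0.006]
contact_force: [-1.1, 0.3, -1.0]
width: 0.0425
t 20.05 at [580.8 170.4   8.7] yaw 85.3 tilt [0.007 0.011] w 42.5 F [-1.1  0.3 -1. ]
turn 0.1 shift -1.9 -1.7 2.2
```

```bash
python3 -m inch '[[-1,-0.5,-1,3,0],[-1,0,0,1,0],[-1,0,0,0.5,0],[-1,0,0,0,0],[-1,0,0,0,0]]' 80
python3 -m inch '[[-1,0,0,0,0],[-1,0,0,0,0]]'
python3 - <<'E'
from h import *
go(579,168.7,6.5,85.2)
E
```

```text
clock: 20.47
position: [0.5803, 0.1683, 0.0058]
ee_rot: [-0.0, 0.735, 0.678, 0.006]
contact_force: [0.2, -0.1, -1.6]
width: 0.0137
clock: 20.63
position: [0.5802, 0.1684, 0.0057]
ee_rot: [-0.0, 0.735, 0.678, 0.006]
contact_force: [0.0, -0.1, 0.3]
width: 0.0133
t 20.63 at [580.2 168.4   5.7] yaw 85.3 tilt [0.009 0.008] w 13.3 F [ 0.  -0.1  0.3]
turn 0.1 shift 0.2 -1.2 -0.8
```

```bash
python3 -m inch '[[-1,0,0,-6,0],[-1,0,0,-8,0],[-1,0,0,-8,0],[-1,0,0,-4,0],[-1,0,0,0,0]]'
python3 - <<'E'
from h import *
go(579,168.7,130,85.2)
p=shot("wrist","u_wrist");p=shot("side","u_side")
E
```

```text
clock: 21.05
position: [0.579, 0.1681, 0.0331]
ee_rot: [-0.001, 0.735, 0.678, 0.005]
contact_force: [0.8, 1.3, -2.4]
width: 0.0138
t 21.05 at [579.  168.1  33.1] yaw 85.3 tilt [0.006 0.008] w 13.8 F [ 0.8  1.3 -2.4]
turn 0.1 shift 0.6 -0.0 -96.9
```

View pics/u_wrist.png

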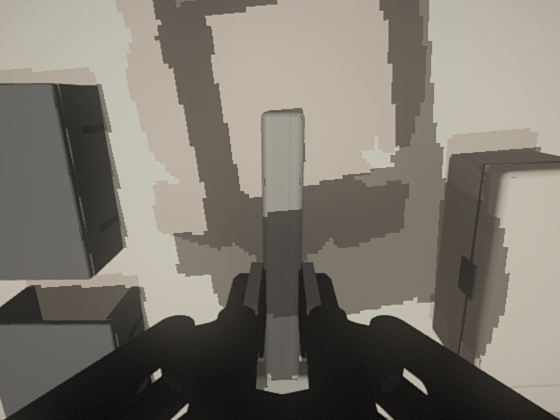

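View pics/u_side.png

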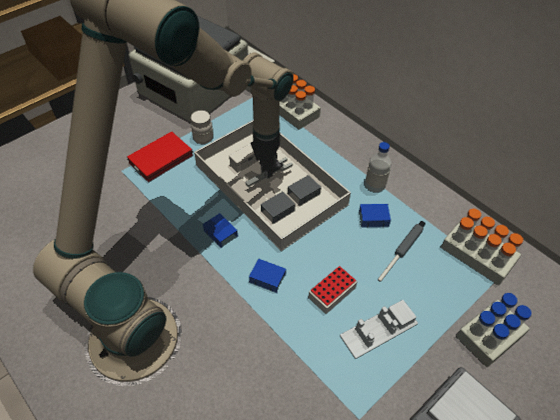

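The spanner is held: the side view shows it off the floor and the wrist reads −2.4 N. I'm raising it and carrying it across.

```bash
python3 - <<'E'
from h import *
p=shot("wrist");T,s=tcp()
e=onz(p,[283,110],.045)[0];print((T[:3,:3].T@(e-T[:3,3])*1000).round(1))
E
python3 -m inch '[[-1,0,0,-12,0],[-1,0,0,-20,0],[-1,0,0,-25,0],[-1,0,0,-25,0],[-1,0,0,-12,0],[-1,0,0,0,0]]'
python3 - <<'E'
from h import *
go(455,-387,130,78.7)
E
```

```text
[  1.2 -73.7 -13.3]
clock: 21.7
position: [0.5743, 0.1665, 0.125]
ee_rot: [-0.005, 0.735, 0.678, -0.001]
contact_force: [0.5, 0.5, -2.5]
width: 0.0137
t 21.7 at [574.3 166.5 125. ] yaw 85.3 tilt [-0.007  0.006] w 13.7 F [ 0.5  0.5 -2.5]
turn 6.6 shift -566.2 -8.5 -5.0
```

```bash
python3 -m inch '[[-1,0,0,0,3.3],[-1,0,0,0,3.3],[-1,-12,0,-1,0],[-1,-20,0,0,0],[-1,-25,0,0,0],[-1,-25,0,0,0],[-1,-25,0,0,0],[-1,-25,0,0,0],[-1,-25,0,0,0],[-1,-25,0,0,0],[-1,-20,0,0,0],[-1,-10,0,0,0]]'
python3 - <<'E'
from h import *
go(455,-387,130,78.7)
E
```

```text
clock: 22.7
position: [0.5219, -0.0535, 0.1138]
ee_rot: [-0.01, 0.768, 0.641, -0.009]
contact_force: [0.8, 0.5, -3.0]
width: 0.0134
t 22.7 at [521.9 -53.5 113.8] yaw 79.7 tilt [-0.026  0.004] w 13.4 F [ 0.8  0.5 -3. ]
turn 1.0 shift -340.2 -0.3 -16.2
```

```bash
python3 -m inch '[[-1,-12,0,-6,1],[-1,-20,0,-4,0],[-1,-25,0,-2,0],[-1,-25,0,-2,0],[-1,-25,0,-2,0],[-1,-25,0,-2,0],[-1,-25,0,-2,0],[-1,-25,0,-2,0],[-1,-25,0,-2,0],[-1,-25,0,-2,0],[-1,-25,0,-2,0],[-1,-20,0,-1,0],[-1,-10,0,0,0],[-1,0,0,0,0]]'
python3 - <<'E'
from h import *
go(455,-387,130,78.7)
p=shot("wrist","v_wrist")
for m in mark_of(p,"cradle_seat"): print(m["point"],m["confidence"],onz(p,m["point"][::-1],.046)*1000)
t=shot("top","v_top")
E
```

```text
clock: 23.87
position: [0.4545, -0.3486, 0.1319]
ee_rot: [-0.019, 0.769, 0.638, -0.012]
contact_force: [0.5, -0.6, -2.7]
width: 0.0132
t 23.87 at [ 454.5 -348.6  131.9] yaw 79.4 tilt [-0.043  0.015] w 13.2 F [ 0.5 -0.6 -2.7]
turn 0.7 shift -37.6 8.0 1.9
[240.1, 234.4] 0.88 [[ 459.91091495 -381.67780704   46.        ]]
```

View pics/v_wrist.png

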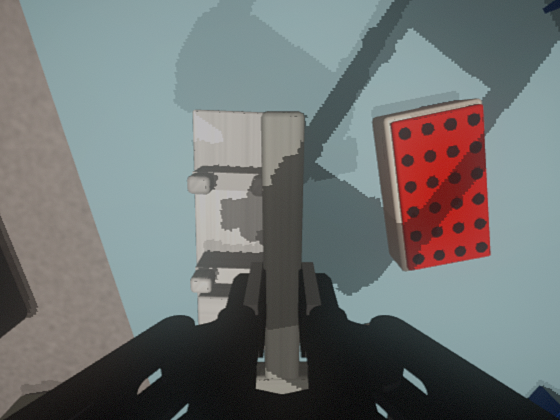

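View pics/v_top.png

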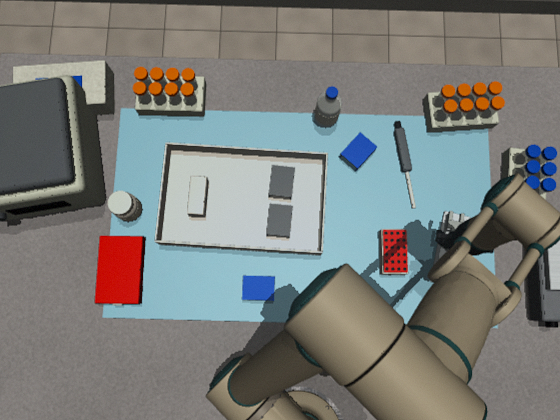

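The wrist view shows the cradle left of the held spanner, with post tops at (200,182) and (202,278). I'll refine the cradle pose from the post tops in both views.

```bash
python3 - <<'E'
import cv2
a=cv2.imread("pics/v_wrist.png")
cv2.imwrite("pics/v1.png",cv2.resize(a[90:330,170:330],None,fx=3.3,fy=2.5*1.0,interpolation=2)[:600])
a=cv2.imread("pics/a_top.png")
cv2.imwrite("pics/v2.png",cv2.resize(a[205:290,425:475],None,fx=7,fy=7,interpolation=2))
E
python3 - <<'E'
from h import *
t=shot("top")
def c(l,ox,oy): return np.array(l)/6.0+[ox,oy]-0.5+0.5/6
P=c([(295,218),(402,243),(270,380),(368,407)],400,200)
w=onz(t,P,.058)*1000;print(w.round(1))
m1=(w[0]+w[1])/2;m2=(w[2]+w[3])/2;d=m1-m2;print(m1,m2,np.linalg.norm(d),np.degrees(np.arctan2(d[1],d[0])), m2+d*38/70)
p=shot("wrist")
w=onz(p,[(200,180),(202,275)],.058)*1000;print(w.round(1))
print(onz(p,[(193,111)],.008)*1000)
E
```

```text
[[ 491.9 -367.    58. ]
 [ 482.5 -411.3   58. ]
 [ 424.1 -354.4   58. ]
 [ 414.  -394.5   58. ]]
[ 487.21903011 -389.1832787    58.        ] [ 419.03719425 -374.48859612   58.        ] 69.74737585107621 -12.162461618130974 [ 456.05019086 -382.46570952   58.        ]
[[ 413.6 -388.3   58. ]
 [ 477.1 -402.6   58. ]]
[[ 369.3267877  -393.61142476    8.        ]]
```

View pics/v1.png

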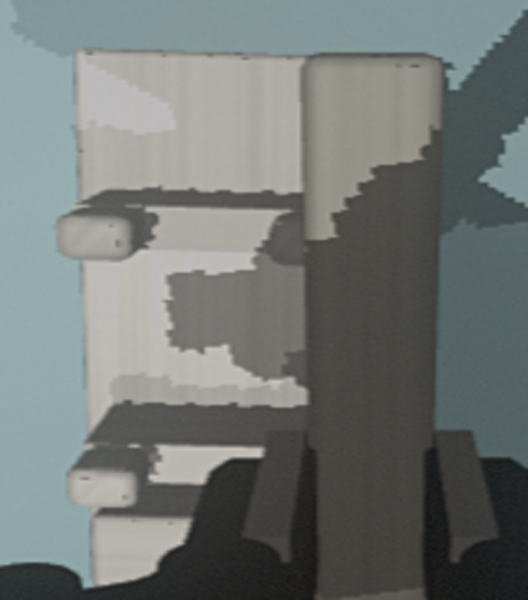

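View pics/v2.png

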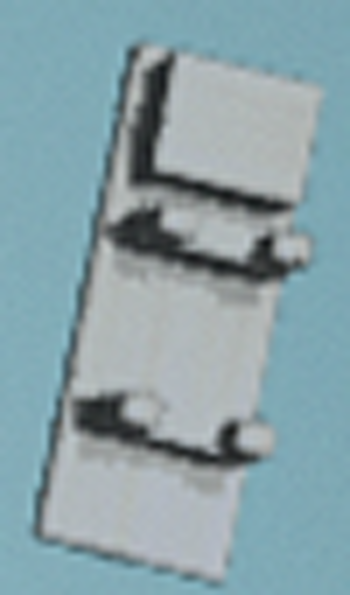

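```bash
python3 -m inch '[[-1,-14,2,0,0.7],[-1,-14,3,1,0],[-1,-3,2,1,0],[-1,0,0,0,0],[-1,0,0,0,0]]'
python3 - <<'E'
from h import *
go(460,-383,90,78.3)
p=shot("wrist","w_wrist")
import cv2
cv2.imwrite("pics/w1.png",cv2.resize(p["frame"][60:330,180:390,::-1],None,fx=2.2,fy=2.2,interpolation=2))
for m in mark_of(p,"cradle_seat"): print(m["point"],m["confidence"],onz(p,m["point"][::-1],.046)*1000)
E
```

```text
clock: 24.53
position: [0.4578, -0.3774, 0.13]
ee_rot: [-0.02, 0.771, 0.636, -0.011]
contact_force: [0.0, 0.5, -1.9]
width: 0.0137
t 24.53 at [ 457.8 -377.4  130. ] yaw 79.0 tilt [-0.042  0.016] w 13.7 F [ 0.   0.5 -1.9]
turn 0.7 shift -5.0 3.2 40.0
[228.2, 271.1] 0.62 [[ 458.93272018 -383.61097716   46.        ]]
```

View pics/w1.png

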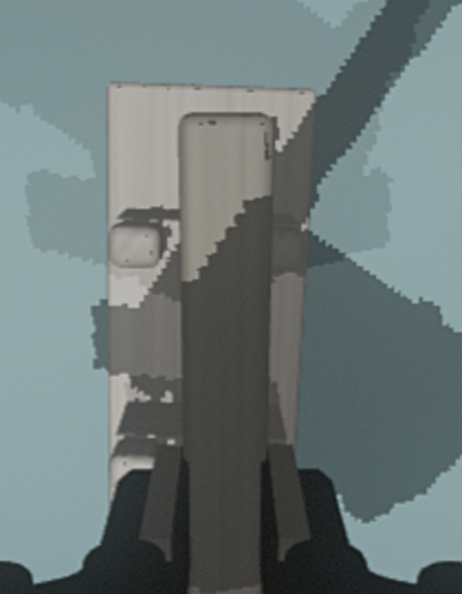

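Run:
```python
from h import *
p=shot("wrist");T,s=tcp()
q=lambda x,y:(180+x/2.2,60+y/2.2)
for n,uv,z in [("postL out",q(108,245),.058),("postR out",q(308,247),.058),("mid",q(208,246),.058),("baseL",q(108,84),.008),("baseR",q(316,90),.008),("baseL2",q(108,180),.008)]:
    print(n,(onz(p,uv,z)[0]*1000).round(1))
E=lambda a:a
m=onz(p,q(208,246),.058)[0]*1000
a=np.radians(-11.5);d=np.array([np.cos(a),np.sin(a)])
print("seat",m[:2]+38*d)
b=(onz(p,q(108,84),.008)[0]+onz(p,q(316,90),.008)[0])*500
print("axis at base", b[:2], b[:2]+92*d)
e=onz(p,q(227,116),.137)[0];print("spanner end tool",(T[:3,:3].T@(e-T[:3,3])*1000).round(1), e*1000)
```

```text
postL out [ 413.9 -400.4   58. ]
postR out [ 425.2 -345.1   58. ]
mid [ 419.5 -372.8   58. ]
baseL [ 368.1 -396.7    8. ]
baseR [ 382.9 -329.8    8. ]
baseL2 [ 398.3 -403.7    8. ]
seat [ 456.74532042 -380.38469348]
axis at base [ 375.47087188 -363.24036543] [ 465.6239447  -381.58221539]
spanner end tool [  1.1 -72.7  -3.7] [ 386.60334008 -361.97997583  137.        ]
```

```bash
python3 -m inch '[[-1,-3,3,3,0.8],[-1,0,0,4,0],[-1,0,0,4,0],[-1,0,0,4,0],[-1,0,0,4,0],[-1,0,0,4,0],[-1,0,0,4,0],[-1,0,0,4,0],[-1,0,0,4,0],[-1,0,0,4,0],[-1,0,0,4,0],[-1,0,0,0,0]]'
python3 - <<'E'
from h import *
go(461,-381.5,70,78.2)
E
```

```text
clock: 25.68
position: [0.4575, -0.3779, 0.0816]
ee_rot: [-0.021, 0.776, 0.631, -0.011]
contact_force: [-0.2, -0.4, -2.6]
width: 0.0134
t 25.68 at [ 457.5 -377.9   81.6] yaw 78.2 tilt [-0.044  0.018] w 13.4 F [-0.2 -0.4 -2.6]
turn 0.0 shift -2.8 4.1 11.6
```

Tilt along the spanner is about 2.5°, so I'm testing whether a slow raise followed by a fast descent levels the tool.

```bash
python3 -m inch '[[-1,0,0,-6,0],[-1,0,0,-6,0],[-1,0,0,-6,0],[-1,0,0,-6,0],[-1,0,0,-6,0],[-1,0,0,-6,0],[-1,0,0,-6,0],[-1,0,0,-6,0],[-1,0,0,-6,0],[-1,0,0,-6,0],[-1,0,0,0,0]]'
python3 - <<'E'
from h import *
go(461,-381.5,70,78.2)
E
python3 -m inch '[[-1,0,0,25,0],[-1,0,0,25,0],[-1,0,0,0,0],[-1,0,0,0,0]]'
python3 - <<'E'
from h import *
go(461,-381.5,70,78.2)
E
```

```text
clock: 26.6
position: [0.4616, -0.3802, 0.1507]
ee_rot: [-0.018, 0.776, 0.631, -0.011]
contact_force: [-0.2, -0.6, -2.2]
width: 0.0138
t 26.6 at [ 461.6 -380.2  150.7] yaw 78.2 tilt [-0.04   0.014] w 13.8 F [-0.2 -0.6 -2.2]
turn 0.0 shift -1.4 -0.3 80.7
clock: 26.93
position: [0.4611, -0.3809, 0.1023]
ee_rot: [-0.015, 0.776, 0.631, -0.011]
contact_force: [-0.1, -0.7, -1.6]
width: 0.0135
t 26.93 at [ 461.1 -380.9  102.3] yaw 78.2 tilt [-0.036  0.01 ] w 13.5 F [-0.1 -0.7 -1.6]
turn 0.0 shift -0.6 0.1 32.3
```

```bash
python3 -m inch '[[-1,0,0,-25,0],[-1,0,0,-25,0],[-1,0,0,0,0],[-1,0,0,25,0],[-1,0,0,25,0],[-1,0,0,0,0],[-1,0,0,0,0]]'
python3 - <<'E'
from h import *
go(461,-381.5,70,78.2)
E
python3 -m inch '[[-1,0,0,-7,0],[-1,0,0,-7,0],[-1,0,0,-7,0],[-1,0,0,-7,0],[-1,0,0,-7,0],[-1,0,0,-7,0],[-1,0,0,0,0],[-1,0,0,25,0],[-1,0,0,25,0],[-1,0,0,0,0],[-1,0,0,0,0]]'
python3 - <<'E'
from h import *
go(461,-381.5,70,78.2)
E
```

```text
clock: 27.52
position: [0.463, -0.3828, 0.1073]
ee_rot: [-0.012, 0.776, 0.631, -0.01]
contact_force: [-0.1, -0.3, -1.8]
width: 0.014
t 27.52 at [ 463.  -382.8  107.3] yaw 78.2 tilt [-0.031  0.006] w 14.0 F [-0.1 -0.3 -1.8]
turn 0.0 shift 0.9 -2.2 37.3
clock: 28.43
position: [0.4672, -0.3869, 0.1127]
ee_rot: [-0.004, 0.776, 0.631, -0.01]
contact_force: [-0.5, -0.6, -2.5]
width: 0.0137
t 28.43 at [ 467.2 -386.9  112.7] yaw 78.2 tilt [-0.019 -0.007] w 13.7 F [-0.5 -0.6 -2.5]
turn 0.0 shift 4.0 -7.2 42.7
```

Tilt is now down to about 1°, so I'm realigning and descending.

```bash
python3 -m inch '[[-1,4,-6,5,0],[-1,0,0,18,0],[-1,0,0,18,0],[-1,0,0,8,0],[-1,0,0,0,0]]'
python3 - <<'E'
from h import *
go(461,-381.5,42,78.2)
p=shot("wrist","x_wrist")
import cv2
cv2.imwrite("pics/x1.png",cv2.resize(p["frame"][60:330,180:390,::-1],None,fx=2.2,fy=2.2,interpolation=2))
E
```

```text
clock: 28.85
position: [0.4621, -0.3828, 0.0672]
ee_rot: [-0.0, 0.776, 0.631, -0.009]
contact_force: [0.7, 0.6, -2.7]
width: 0.0136
t 28.85 at [ 462.1 -382.8   67.2] yaw 78.3 tilt [-0.015 -0.011] w 13.6 F [ 0.7  0.6 -2.7]
turn 0.1 shift 1.0 -1.3 25.2
```

View pics/x1.png

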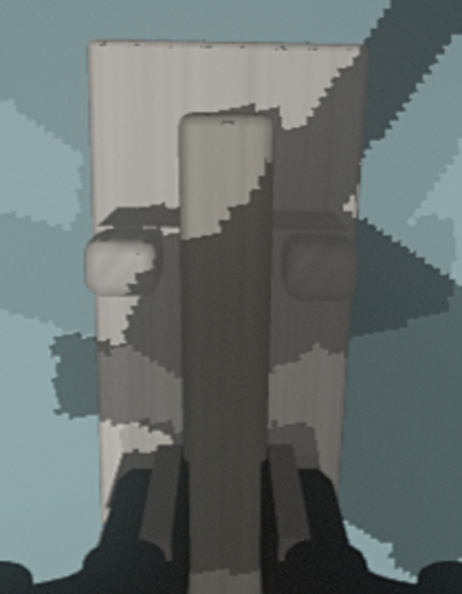

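The spanner at column 226 sits within 1 mm of the notch centre at 221, so I'm descending in.

```bash
python3 -m inch '[[-1,-0.5,-1,10,0],[-1,0,0,8,0],[-1,0,0,0,0]]'
python3 - <<'E'
from h import *
go(461,-381.5,42,78.2)
p=shot("wrist","y_wrist")
import cv2
cv2.imwrite("pics/y1.png",cv2.resize(p["frame"][60:330,180:390,::-1],None,fx=2.2,fy=2.2,interpolation=2))
E
```

```text
clock: 29.15
position: [0.4623, -0.385, 0.0516]
ee_rot: [0.003, 0.776, 0.631, -0.009]
contact_force: [-1.1, 0.5, -3.0]
width: 0.0132
t 29.15 at [ 462.3 -385.    51.6] yaw 78.3 tilt [-0.01  -0.016] w 13.2 F [-1.1  0.5 -3. ]
turn 0.1 shift 3.1 -2.0 9.6
```

View pics/y1.png

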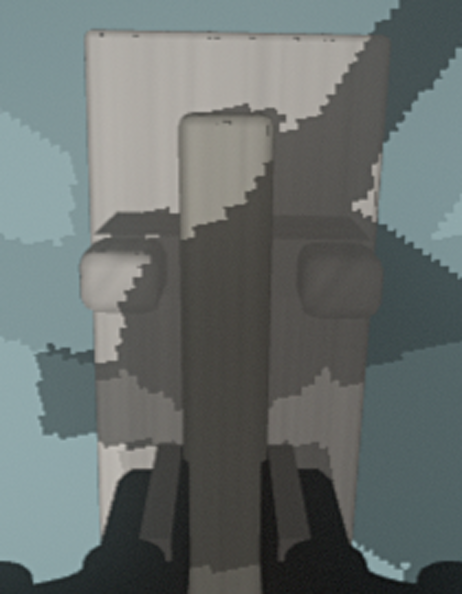

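```bash
python3 -m inch '[[-1,1.5,-1.5,3,0],[-1,0.5,0,3,0],[-1,0,0,0,0]]'
python3 -m inch '[[-1,0.5,0,2,0],[-1,0,0,0,0]]'
python3 - <<'E'
from h import *
go(461,-381.5,41,78.2)
E
```

```text
clock: 29.45
position: [0.4618, -0.3834, 0.0464]
ee_rot: [0.004, 0.776, 0.631, -0.009]
contact_force: [-0.4, 0.4, -1.6]
width: 0.0137
clock: 29.62
position: [0.462, -0.3829, 0.0443]
ee_rot: [0.004, 0.776, 0.631, -0.009]
contact_force: [0.6, -0.8, -2.3]
width: 0.0136
t 29.62 at [ 462.  -382.9   44.3] yaw 78.3 tilt [-0.009 -0.018] w 13.6 F [ 0.6 -0.8 -2.3]
turn 0.1 shift 1.1 -1.3 3.3
```

```bash
python3 -m inch '[[-1,0.5,-0.5,2,0],[-1,0,0,0,0]]'
python3 -m inch '[[-1,0,0,1.5,0],[-1,0,0,0,0]]'
python3 -m inch '[[-1,0,0,1,0],[-1,0,0,0,0]]'
python3 - <<'E'
from h import *
go(461,-381.5,41,78.2)
p=shot("side","z_side")
import cv2
cv2.imwrite("pics/z1.png",cv2.resize(p["frame"][260:380,320:440,::-1],None,fx=5,fy=5,interpolation=2))
E
```

```text
clock: 29.78
position: [0.4617, -0.3824, 0.0423]
ee_rot: [0.004, 0.776, 0.631, -0.009]
contact_force: [0.4, -0.0, -2.1]
width: 0.0139
clock: 29.95
position: [0.4621, -0.3827, 0.0412]
ee_rot: [0.005, 0.776, 0.631, -0.009]
contact_force: [-0.4, 0.3, -1.2]
width: 0.0131
clock: 30.12
position: [0.4621, -0.3828, 0.0412]
ee_rot: [0.005, 0.776, 0.631, -0.009]
contact_force: [-0.3, 0.9, -1.5]
width: 0.0141
t 30.12 at [ 462.1 -382.8   41.2] yaw 78.3 tilt [-0.007 -0.019] w 14.1 F [-0.3  0.9 -1.5]
turn 0.1 shift 1.0 -1.3 0.2
```

View pics/z1.png

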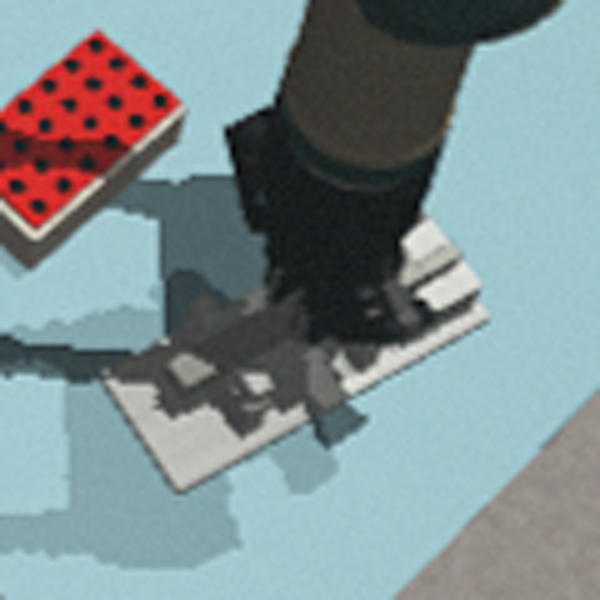

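Force is starting to unload. I'll press gently to confirm full contact before releasing.

```bash
python3 -m inch '[[-1,0,0,1.5,0],[-1,0,0,1,0]]'
python3 -m inch '[[-1,0,0,1,0],[-1,0,0,0.5,0]]'
```

```text
clock: 30.33
position: [0.4621, -0.3828, 0.0408]
ee_rot: [0.006, 0.776, 0.631, -0.009]
contact_force: [-3.0, 1.6, 6.0]
width: 0.0134
clock: 30.5
position: [0.4621, -0.3828, 0.041]
ee_rot: [0.006, 0.776, 0.631, -0.009]
contact_force: [-1.0, 0.8, 1.7]
width: 0.0132
```

Contact is confirmed at TCP z = 41 mm, as expected. I'm opening part-way and checking before I rise.

```bash
python3 -m inch '[[-0.4,0,0,0,0],[-0.2,0,0,0,0],[-0.1,0,0,0,0],[-0.1,0,0,0,0]]' 20
python3 - <<'E'
from h import *
go(461,-381.5,100,78.2)
p=shot("wrist","aa_wrist")
E
```

```text
clock: 30.83
position: [0.4631, -0.3839, 0.041]
ee_rot: [0.008, 0.776, 0.631, -0.009]
contact_force: [0.3, -0.6, 0.9]
width: 0.038
t 30.83 at [ 463.1 -383.9   41. ] yaw 78.3 tilt [-0.004 -0.023] w 38.0 F [ 0.3 -0.6  0.9]
turn 0.1 shift 1.9 -2.5 -59.0
```

View pics/aa_wrist.png

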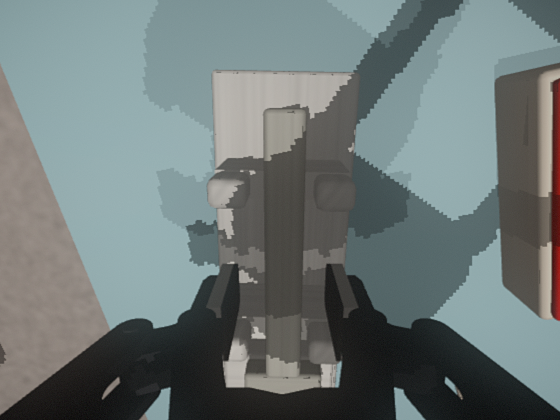

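Spanner rests in both notches with the fingers free on either side. I'm rising straight up, then backing off to look.

```bash
python3 -m inch '[[-0.1,0,0,-8,0],[-0.1,0,0,-15,0],[-0.1,0,0,-25,0],[-0.1,0,0,-25,0],[-0.1,0,0,-25,0],[-0.1,0,0,0,0]]'
python3 -m inch '[[0,5,-15,-10,0],[0,8,-25,-10,0],[0,8,-25,-5,0],[0,8,-25,0,0],[0,5,-15,0,0],[0,0,0,0,0],[0,0,0,0,0]]'
python3 - <<'E'
from h import *
go(461,-381.5,100,78.2)
p=shot("wrist","ab_wrist");t=shot("top","ab_top");s=shot("side","ab_side")
import cv2
cv2.imwrite("pics/ab1.png",cv2.resize(s["frame"][270:370,320:440,::-1],None,fx=5,fy=5,interpolation=2))
a={}
for q,nm in ((p,"wrist"),(t,"top"),(s,"side")):
  for n in ["spanner_mid","spanner_jaw","cradle_seat"]:
    m=mark_of(q,n)
    if m: print(nm,n,m[0]["point"],round(m[0]["confidence"],2),(onz(q,m[0]["point"][::-1],.046)*1000).round(1))
E
```

```text
clock: 31.38
position: [0.4628, -0.381, 0.1424]
ee_rot: [0.005, 0.776, 0.631, -0.009]
contact_force: [0.6, -0.6, 0.5]
width: 0.0385
clock: 31.97
position: [0.3653, -0.3249, 0.1701]
ee_rot: [0.009, 0.776, 0.631, -0.009]
contact_force: [0.9, 0.6, 0.3]
width: 0.0424
t 31.97 at [ 365.3 -324.9  170.1] yaw 78.3 tilt [-0.002 -0.025] w 42.4 F [0.9 0.6 0.3]
turn 0.1 shift -35.8 105.3 70.1
wrist spanner_mid [317.8, 242.7] 0.77 [[ 461.4 -382.3   46. ]]
wrist spanner_jaw [375.4, 239.8] 0.62 [[ 521.8 -399.8   46. ]]
wrist cradle_seat [318.2, 241.0] 0.66 [[ 461.5 -383.8   46. ]]
top spanner_mid [198.2, 243.6] 0.7 [[577.1 150.8  46. ]]
top spanner_jaw [220.4, 457.1] 0.57 [[ 534.  -393.5   46. ]]
top cradle_seat [253.4, 452.6] 0.58 [[ 449.6 -379.1   46. ]]
side spanner_mid [324.3, 377.0] 0.62 [[ 450.2 -383.9   46. ]]
side spanner_jaw [311.2, 398.8] 0.64 [[ 516.7 -396.5   46. ]]
side cradle_seat [327.5, 374.0] 0.87 [[ 438.5 -384.7   46. ]]
```

View pics/ab_wrist.png

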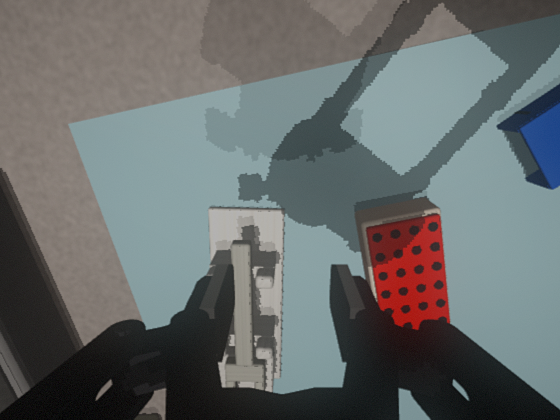

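View pics/ab_top.png

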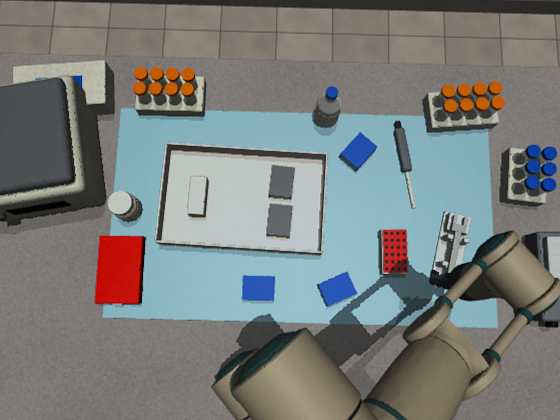

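View pics/ab1.png

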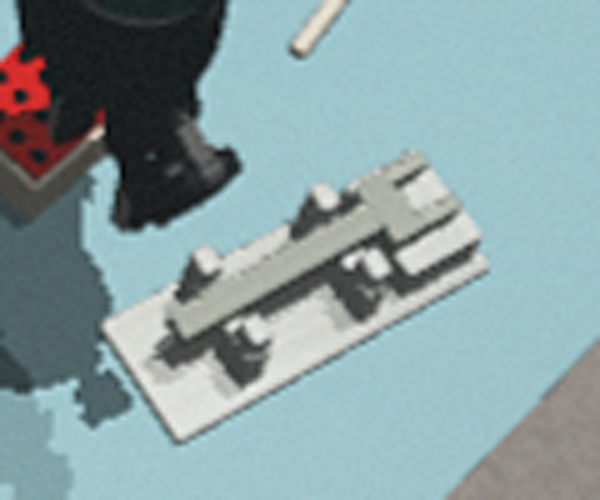

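The spanner lies flat in both notches with its jaw over the shelf. The box and trays are in the bin, the bystanders are unmoved, and the gripper is clear. I'm handing in.

```bash
python3 -c "
from rig import manip
print(manip.sign_off(), manip.get_state()['clock'])"
```

```text
the job is handed in; nothing more can be done
the job is handed in; nothing more can be done
```

I moved the slide box to the left of the bin and both gel trays to the right. I then lifted the spanner out, laid it in the cradle with its jaw over the shelf, and handed the job in at about 32 s of the 62 s limit.

- **Last pictures:** the wrist, top and side views show the spanner down in both notches, the box lid up, both trays flat in the bin and the bystanders where they started. The gripper is clear of everything.
- **Spanner position:** in the last wrist view, spanner_mid and cradle_seat agree to about 1.5 mm (461, −382 against 461, −384).
- **Contact:** I released the spanner only once the wrist force showed it resting in the cradle. The highest force I read was about 9 N, when setting down the second tray, but I only had readings at the end of each move.

Some checks disagreed:
- **Other cameras:** the top and side networks gave seat and spanner positions up to about 23 mm off the wrist's. The top one once marked spanner_mid inside the bin. I discounted these because the pictures themselves show the spanner seated.
- **Grip width:** it read about 13.5 mm on the 16 mm handle, but the hold did not slip.
- **Tilt:** the tool tilted about 2.5° on the way over. I brought it to about 1° before laying the spanner down.

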